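# Uncover the tasting box and hang its snap cover on the slanted hook

## Robot

A 6-joint arm with a two-finger parallel gripper is mounted at the origin on a cart in front of the work surface, level with it; the furniture and walls round the work are solid. World frame = base frame: x ahead of the robot, y to its left, z up, the work surface at z = 0. Lengths are in mm, angles in degrees, forces in N, time in s.
With the tool pointing down it reaches from about 300 to 850 mm from the base axis. Payload 4.2 kg.
Tool frame: the origin (TCP) lies midway between the tips of the shut fingers; the grasp point (between the pads) lies 19 mm behind it; z points along the fingers, y is the line along which they close (so a half turn about z gives the same grasp; the last joint's range is limited). The gripper opens to 91 mm and grips with 3 to 60 N. Pads are 32 mm wide; open, the fingers measure 118 mm over their backs; the gripper's body (76 mm by 178 mm) begins 60 mm behind the grasp point.
Start: joints at [63.656, 18.312, 89.639, -0, 72.044, -1.146], TCP at [244.816, 520.297, 213.976] pointing down, gripper open.
Joint ranges: [-177.97, 177.97], [-48.28, 115.42], [12.27, 149.76], [-77.06, 257.06], [2.81, 150.46], [-146.56, 146.56]. Speed limits (degrees/s): [147.25, 147.25, 180, 180, 180, 180].

## Interface

Orientations are given as [roll, pitch, yaw] about the fixed x, y, z axes, in that order (R = Rz(yaw) Ry(pitch) Rx(roll)).
In Python, from workcell import env gives the robot as it stands.
- The arm moves only by the shell command python3 drive.py 'ROWS' [OPENING] [FORCE]. ROWS is a JSON list that holds a single list of rows (three levels of brackets), with 1 to 8 rows, each of 6 numbers: dx, dy, dz in shares of the most that a row can go, 1 being 50 mm, then a rotation vector rx, ry, rz in degrees; each row shifts and turns the commanded pose from where the row before left it, along the tool's axes as they then stand; what a row does not reach is not made up. A row lasts 1/10 s, in which the tool goes at most 50 mm and 8.59 degrees, less where a joint would pass 70% of its speed; a pose out of reach is approached as far as the arm can. OPENING is the finger opening in mm, set as the command begins (- or left out keeps the last). The fingers move at their own pace and stop on an object; FORCE is the grip in N (left out, the last holds). Time passes only in rows, so rows that do not move let the fingers close. It prints the time, the measured TCP pose, the force, the opening and the grip force at its end. Input that does not fit is refused with a message, and nothing moves.
- env.state(): the state, without advancing time (a new reading comes with each control period).
- env.grab_frame(name): name is "scene" or "top"; returns the picture (400x640x3 uint8, blue, green, red); there is no depth.
- env.camera_model(name): a dict with "fx", "fy", "cx", "cy" (pixels), "T" (4x4, takes a point from camera to world coordinates). Camera axes: x right, y up, looking along -z (the intrinsics and any distortion apply to the point x, -y, -z); pixel columns grow to the right and rows downward; lengths in mm; the calibration is good to about 2 mm. A picture is of the moment at which its call begins. camera_model takes no time and is no camera call.
- env.job_done(): hands the job in; it is judged then, once.
The state is a dict: "time_s": time; "qpos": joint angles; "qvel": joint speeds; "effort": joint torques, N m; "ee_pos": TCP position; "ee_rot": TCP orientation; "force": force on the tool from outside, world axes, zero at the start; "torque": the same for the moment, N m; "gripper_width": finger opening in mm; "gripper_force": force on a finger pad.
Only numpy, scipy, OpenCV 4.12 (cv2) and the standard library are available. Lean on these libraries where they do the work, as an engineer would, in place of code of your own. Each camera call takes 0.05 s, during which the arm holds its last target. There are 200 camera calls.

## Task

Open the praline tasting box for the day: press the cover's snap tab in and lift the cover straight off without tearing it out of its catch, and stand it upright on the counter. Then take it again by the ridge on its roof, so that its hanging tongue is free, and hang it by the tongue's hole on the slanted hook of the stand, slid all the way down to the panel. The pralines stay in the box, and the other things near by stay where they are.

Things in the scene. Friction and masses are not known exactly. Their poses are not given: they have to be found in the camera images.
- tasting_box: Dark wooden tasting box fixed to the counter, 64 (x) x 104 (y) x 46 mm, open on top, walls 4.5 mm, three wrapped pralines inside. Origin: centre of its underside; z up. Its front (-x) side has a blank brass plate outside and, inside at the rim, a brass lip under which the cover's barb catches.
- cover: Clear plastic cover with wine-red fittings, 60 (x) x 100 (y) mm, 110 g, loose. Origin: centre of the underside of its skirt, which reaches 12 mm into the box with 1.5 mm clearance: 34 mm above the box's underside when on; axes as the box's. Flange at z = 12, roof top at z = 48 mm. Tab at the front (-x), tongue at the back (+x). Put down upright it stands level on its skirt.
- snap_tab (a joint): The wine-red springy tab in the middle of the cover's front, rad: 0 at rest (latched when the cover is on), 0.16 fully pressed in (firm stop). The barb is clear of the lip from 0.10 on. Pressing it fully takes about 6 N at the thumb pad; it springs back when let go.
- tab_thumb (a point): Middle of the outer face of the tab's ribbed thumb pad, 24 mm wide (y), 13 mm high, 5 mm proud of the cover's front; at rest at x = -35, z = 23.5 mm in the cover's frame; goes in about 3 mm. Squeezed together with the back wall (65 mm across, from above) it frees the barb and the cover lifts straight up in the fingers; unpressed, the barb holds after 1.5 mm of play.
- cover_ridge (a point): Top centre of the ridge on the roof, by which to hold the cover: 12 mm wide (y), 36 mm long (x), z = 48 to 66 mm in the cover's frame; this point at x = -3, z = 66 mm.
- cover_eye (a point): Centre of the 20 mm hanging hole, which runs along the cover's x, at x = 27.5, z = 63 mm in the cover's frame. It is in the flat upright tongue: 43 mm wide (y), 5 mm thick, top at z = 79 mm, its outer face flush with the back wall at x = +30 mm. A finger pressed on the outside of tongue and back wall covers the hole.
- hook_stand: Counter stand fixed to the counter: upright slat panel 110 (y) x 14 (x) mm, 169 mm high, on a foot 130 mm wide. Origin: on the counter under the middle of the panel; the front (-x) face, at x = -7 mm, carries the hook.
- hook: Straight steel display hook, 8 mm thick, 56 mm long with a 10 mm ball end. Origin: its root on the panel's front face, 135 mm above the counter; its z axis runs along the hook, 40 degrees up and away from the panel (towards the stand's -x). A cover hung on it has its tongue nearest the panel and, let go, rests with its back wall against the panel.
- hook_tip (a point): End of the hook, 60 mm from its root along the hook.
- sample_1: Wrapped praline in the box, about 53 x 28 x 25 mm, loose. Origin: centre of its underside.
- sample_2: Wrapped praline in the box, about 51 x 24 x 24 mm, loose. Origin: centre of its underside.
- sample_3: Wrapped praline in the box, about 53 x 46 x 23 mm, loose. Origin: centre of its underside.
- price_card: Small price card in a wooden block, 18 x 58 x 38 mm, bystander. Origin: centre of its underside.
- gold_ribbon: Spool of gold ribbon lying flat, 64 mm across, 26 mm high, bystander. Origin: centre of its underside.
- order_pad: Order pad, 72 x 104 x 12 mm, bystander. Origin: centre of its underside.
- card_terminal: Dark card terminal, 175 x 71 x 46 mm, bystander. Origin: centre of its underside.

How it is judged:
By the outcome, as a careful person would: the job done as asked, in the order asked, and still so for the second after the job is handed in, with the robot touching nothing.
It also fails if it takes over 64 s, if anything falls off the work surface, if the arm or the gripper's body presses on something with over 40 N, if the wrist force passes 120 N, or if a joint passes its speed limit or range.

## Working session

There is one attempt and no reset: what is moved stays moved. The work goes in short steps, Python scripts to look and compute and a shell command to move; the robot and the scene stay as the last step left them, time stands still between calls to the robot, and variables do not carry over. Pictures are saved under pics/ and viewed, at most 11 in all, crops included, and the job is handed in when it is done.

```bash
ls; mkdir -p pics; python3 - <<'E'
from workcell import env
import cv2,numpy as np
np.set_printoptions(precision=2,suppress=True)
for n in("scene","top"):
    cv2.imwrite(f"pics/{n}0.png",env.grab_frame(n)); m=env.camera_model(n); print(n,{k:v for k,v in m.items()})
print(env.state())
E
```

```text
drive.py
pics
workcell.py
scene {'fx': 386.04124807150845, 'fy': 386.04124807150845, 'cx': 324.1987708133767, 'cy': 203.72498672451673, 'T': array([[   0.52,    0.63,   -0.58,   41.9 ],
       [  -0.85,    0.39,   -0.35, -203.23],
       [   0.01,    0.67,    0.74,  767.1 ],
       [   0.  ,    0.  ,    0.  ,    1.  ]])}
top {'fx': 498.340844096388, 'fy': 498.340844096388, 'cx': 324.4512135174817, 'cy': 200.830242318588, 'T': array([[   0.  ,    0.99,   -0.11,  426.01],
       [  -1.  ,    0.  ,   -0.01,  103.15],
       [  -0.01,    0.11,    0.99, 1461.63],
       [   0.  ,    0.  ,    0.  ,    1.  ]])}
{'time_s': 0.1, 'qpos': array([63.66, 18.35, 89.7 , -0.  , 72.04, -1.15]), 'qvel': array([-0.01, -0.06, -0.22,  0.1 ,  0.03,  0.07]), 'effort': array([  0.  , -41.33, -23.25,   0.07,   0.04,  -0.  ]), 'ee_pos': array([244.61, 519.9 , 213.21]), 'ee_rot': array([-179.91,   -0.  ,  154.8 ]), 'force': array([ 0.11, -0.02, -0.45]), 'torque': array([-0.03, -0.  ,  0.03]), 'gripper_force': 0.0, 'gripper_width': 91.23277372224865}
```
View pics/scene0.png

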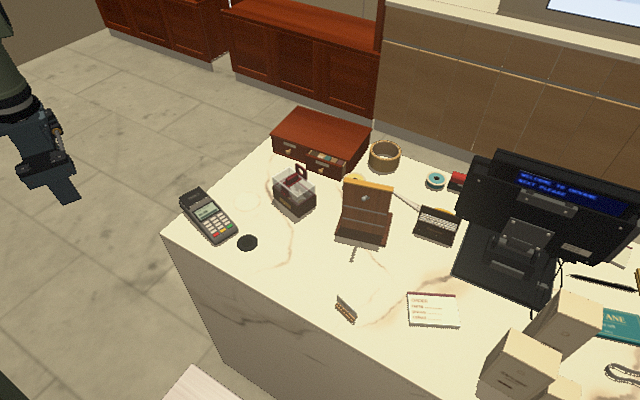

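View pics/top0.png

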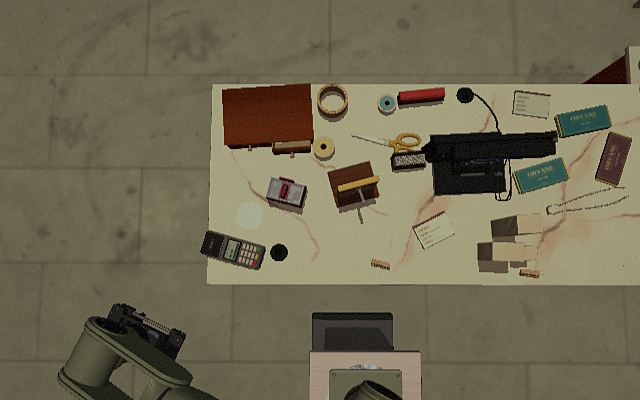

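The top view shows the box and cover at about (286,192) and the hook stand at about (355,187), with its hook pointing down the image to about (361,222). In the scene view they are at (295,192) and (365,215). I'll enlarge both.

```bash
python3 - <<'E'
import cv2,numpy as np
a=cv2.imread("pics/scene0.png")[155:275,265:405];b=cv2.imread("pics/top0.png")[150:230,258:388]
A=cv2.resize(a,None,fx=5.7,fy=5.7,interpolation=cv2.INTER_CUBIC)[:600];B=cv2.resize(b,None,fx=6,fy=6,interpolation=cv2.INTER_CUBIC)
cv2.imwrite("pics/sc1.png",cv2.resize(a,(700,600),interpolation=cv2.INTER_CUBIC));cv2.imwrite("pics/tc1.png",B)
E
```

View pics/sc1.png

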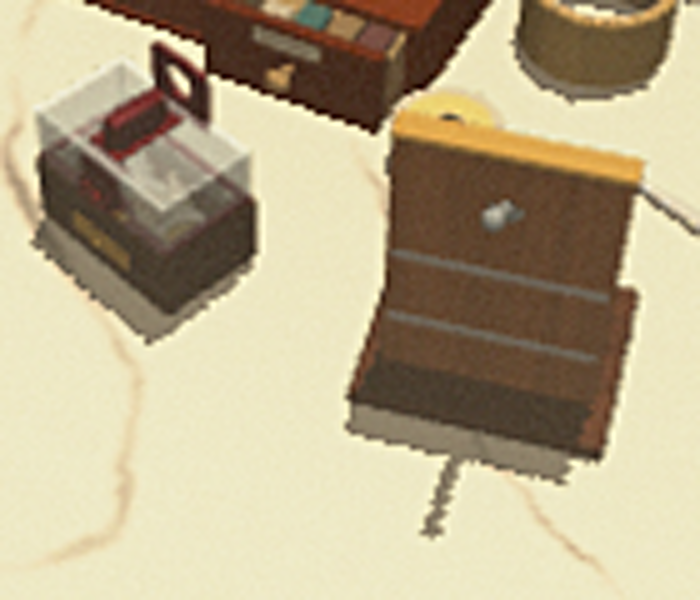

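View pics/tc1.png

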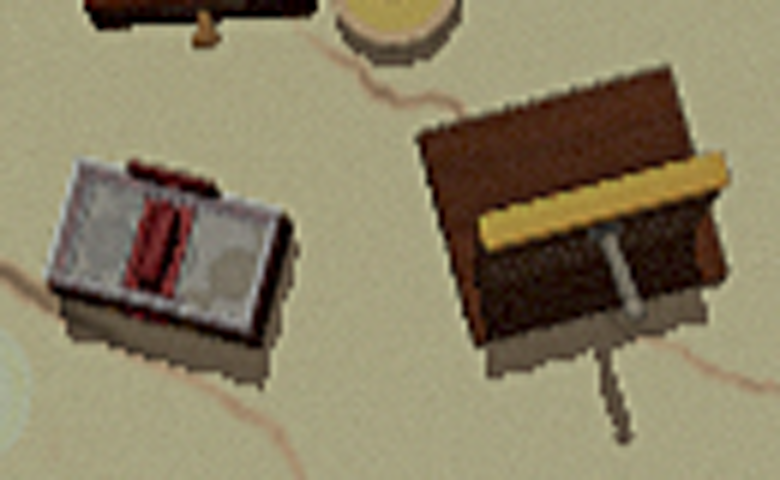

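The crops show the wine-red tongue, with its hole, at scene px (301,172) and top px (287,180). The roof ridge is at top (285,191). The gold panel top edge runs from top (338,189) to (379,178). The hook runs from top (359,189) to a tip at about (364,202), and the scene tip is at about (362,198). Next I'll mask and triangulate.

```bash
cat > h.py <<'E'
import cv2,numpy as np
from workcell import env
np.set_printoptions(precision=1,suppress=True)
def ray(n,u,v):
    m=env.camera_model(n);T=np.array(m["T"]);d=T[:3,:3]@np.array([(u-m["cx"])/m["fx"],-(v-m["cy"])/m["fy"],-1]);return T[:3,3],d/np.linalg.norm(d)
def plane(n,p,z):
    o,d=ray(n,*p);return o+d*(z-o[2])/d[2]
def tri(ps,pt):
    A=np.zeros((3,3));b=np.zeros(3);R=[ray("scene",*ps),ray("top",*pt)]
    for o,d in R:
        P=np.eye(3)-np.outer(d,d);A+=P;b+=P@o
    x=np.linalg.solve(A,b);return x,[np.linalg.norm((np.eye(3)-np.outer(d,d))@(x-o)) for o,d in R]
def proj(n,p):
    m=env.camera_model(n);T=np.array(m["T"]);c=T[:3,:3].T@(np.asarray(p)-T[:3,3]);return np.array([m["cx"]-m["fx"]*c[0]/c[2],m["cy"]+m["fy"]*c[1]/c[2]])
def blobs(img,box,lo,hi,amin=8,k=4):
    x0,y0,x1,y1=box;c=cv2.resize(img[y0:y1,x0:x1],None,fx=k,fy=k,interpolation=cv2.INTER_CUBIC)
    m=cv2.inRange(cv2.cvtColor(c,cv2.COLOR_BGR2HSV),lo,hi);n,l,st,ce=cv2.connectedComponentsWithStats(m);out=[]
    for i in range(1,n):
        if st[i,4]>amin*k*k:
            pts=cv2.findNonZero((l==i).astype(np.uint8));B=cv2.boxPoints(cv2.minAreaRect(pts))
            f=lambda p:(np.asarray(p)+.5)/k-.5+[x0,y0]
            out.append((st[i,4]/k/k,f(ce[i]),f(B)))
    return out
E
python3 - <<'E'
from h import *
s=cv2.imread("pics/scene0.png");t=cv2.imread("pics/top0.png")
# px on image helper: scene crop 5x (265,155), top crop 6x (258,150)
S=lambda x,y:(x/5+264.6,y/5+154.6);Tp=lambda x,y:(x/6+257.58,y/6+149.58)
for nm,im,box in(("scene",s,(268,158,320,215)),("top",t,(262,168,308,210))):
    for r in blobs(im,box,(165,110,40),(180,255,200)):print(nm,"red",r[0],r[1],r[2].ravel())
    
for nm,im,box in(("scene",s,(335,170,396,200)),("top",t,(325,165,385,200))):
    for r in blobs(im,box,(15,120,120),(30,255,255)):print(nm,"gold",r[0],r[1],r[2].ravel())
for nm,a,b in(("FL",(38,107),(52,285)),("BL",(123,62),(80,160)),("BR",(252,153),(288,212)),("FR",(162,210),(258,328)),("panL front",(393,135),(485,250)),("panR front",(641,183),(730,188)),("panR back",(645,158),(722,153)),("panL back",(398,110),(480,215)),("tip",(488,217),(635,312)),("eye",(180,73),(173,178))):
    print(nm,*tri(S(*a),Tp(*b)))
for nm,a in(("footFL",(478,345)),("footFR",(725,282)),("footBL",(420,132)),("footBR",(670,66))): print(nm,plane("top",Tp(*a),10))
E
```

```text
top red 8.9375 [284.3 185.8] [282.  187.5 284.6 182.7 287.3 184.2 284.7 189. ]
scene gold 328.8125 [365.8 182.9] [342.7 182.  344.8 171.6 394.3 181.7 392.2 192.1]
top gold 236.5 [358.1 182.9] [336.7 185.3 377.7 174.5 379.3 180.4 338.3 191.3]
FL [584.4 277.1  88.8] [np.float64(0.9512960620932382), np.float64(0.9512960620933746)]
BL [644.3 266.6  78.5] [np.float64(0.5733799283496402), np.float64(0.5733799283499611)]
BR [619.  169.2  83.4] [np.float64(0.038348664414629585), np.float64(0.03834866441470841)]
FR [563.6 184.   83.5] [np.float64(1.777386405850697), np.float64(1.777386405850674)]
panL front [591.6  78.1 165.7] [np.float64(1.106529032813585), np.float64(1.106529032813586)]
panR front [618.9 -29.1 169.4] [np.float64(1.5432950314607836), np.float64(1.5432950314607312)]
panR back [633.9 -24.9 169.8] [np.float64(0.7573129041059538), np.float64(0.7573129041060461)]
panL back [605.9  81.8 167.8] [np.float64(0.5599866969770265), np.float64(0.5599866969770702)]
tip [563.   14.6 174. ] [np.float64(0.3639351264535682), np.float64(0.36393512645354187)]
eye [632.2 221.1 102.2] [np.float64(0.3505678009086085), np.float64(0.3505678009084837)]
footFL [564.2  79.5  10. ]
footFR [595.6 -41.1  10. ]
footBL [669.2 108.2  10. ]
footBR [702.5 -14.7  10. ]
```

Heights check out: roof at about 83, panel at 169 and hook tip at 174. The cover centre is about (603,224) at yaw about -13.5°, and the stand yaw is about 14.5°. Next I'll cross-check with the tongue and work out the first move.

```bash
cat >> h.py <<'E'
from scipy.spatial.transform import Rotation as Ro
def Rt(yaw,tilt=0): # tool down with yaw; tilt: fingers lean towards azimuth yaw-180... about tool y
    return Ro.from_euler('xyz',[180,0,yaw],degrees=True)*Ro.from_rotvec([0,tilt,0],degrees=True)
def to(pos,R,rot_first=True):
    s=env.state();R0=Ro.from_euler('xyz',s["ee_rot"],degrees=True)
    print("at",s["ee_pos"],"rotvec(tool)",(R0.inv()*R).as_rotvec(degrees=True),"then shift(tool)",R.inv().apply(np.asarray(pos)-s["ee_pos"]),"shift in present tool",R0.inv().apply(np.asarray(pos)-s["ee_pos"]))
E
python3 - <<'E'
from h import *
Tp=lambda x,y:(x/6+257.58,y/6+149.58)
for p in((128,168),(218,185)): print("tongue top edge",plane("top",Tp(*p),113))
print("ridge",plane("top",Tp(160,240),100),"thumb",plane("top",Tp(148,312),58))
print("disc",plane("top",(279,252),0),"place",proj("top",(495,165,0)))
to((601.8,224.4,150),Rt(76.4))
E
```

```text
tongue top edge [634.9 241.  113. ]
tongue top edge [627.2 199.8 113. ]
ridge [603.5 227.1 100. ] thumb [574.7 236.2  58. ]
disc [432.7 249.1   0. ] place [308.  230.8]
at [244.6 519.9 213.2] rotvec(tool) [-0.1  0.1 78.4] then shift(tool) [-203.2  416.7   63.2] shift in present tool [-449.  -115.2   63.4]
```

The manual's scale: shifts go in shares of 50 mm. Converting my numbers, 40 mm is 0.8, -20 mm is -0.4.

```bash
python3 drive.py '[[[0,0,0,0,0,7.8],[0,0,0,0,0,7.8],[0,0,0,0,0,7.8],[0,0,0,0,0,7.8],[0,0,0,0,0,7.8],[0,0,0,0,0,7.8],[0,0,0,0,0,7.8],[0,0,0,0,0,7.8]]]' 91 20
python3 drive.py '[[[0,0,0,0,0,7.8],[0,0,0,0,0,7.6],[-0.4,0.8,0,0,0,0],[-0.4,0.8,0,0,0,0],[-0.4,0.8,0,0,0,0],[-0.4,0.8,0,0,0,0],[-0.4,0.8,0,0,0,0],[-0.4,0.8,0,0,0,0]]]'
python3 -c "
from h import *
to((602.8,225.7,150),Rt(77))"
```

```text
time_s: 0.9
ee_pos: [244.7, 520.0, 213.4]
ee_rot: [-180.0, 0.1, 92.1]
force: [0.4, 0.3, 0.0]
gripper_width: 91.0
gripper_force: 0.0
time_s: 1.7
ee_pos: [452.7, 347.9, 213.6]
ee_rot: [-180.0, 0.0, 77.0]
force: [1.3, 0.6, -0.0]
gripper_width: 91.1
gripper_force: 0.0
at [452.7 347.9 213.6] rotvec(tool) [-0.  0.  0.] then shift(tool) [-85.3 173.8  63.6] shift in present tool [-85.3 173.8  63.6]
```

In the tool's units: 40 mm is 0.8, -20 mm is -0.4.

```bash
python3 drive.py '[[[-0.4,0.8,0,0,0,0],[-0.4,0.8,0,0,0,0],[-0.4,0.8,0,0,0,0],[-0.4,0.8,0,0,0,0],[-0.106,0.276,0.4,0,0,0],[0,0,0.4,0,0,0],[0,0,0.4,0,0,0],[0,0,0,0,0,0]]]'
python3 - <<'E'
from h import *
to((602.8,225.7,50),Rt(77))
s=env.grab_frame("scene");t=env.grab_frame("top")
a=cv2.resize(s[130:230,240:373],(665,500),interpolation=cv2.INTER_CUBIC)
cv2.imwrite("pics/a2.png",a)
E
```

```text
time_s: 2.5
ee_pos: [599.8, 226.1, 150.3]
ee_rot: [-179.6, 0.2, 77.0]
force: [-0.6, 0.4, -0.3]
gripper_width: 90.9
gripper_force: 0.0
at [599.8 226.1 150.3] rotvec(tool) [-0.4  0.2 -0. ] then shift(tool) [  0.3   3.  100.3] shift in present tool [  0.7   3.6 100.3]
```

View pics/a2.png

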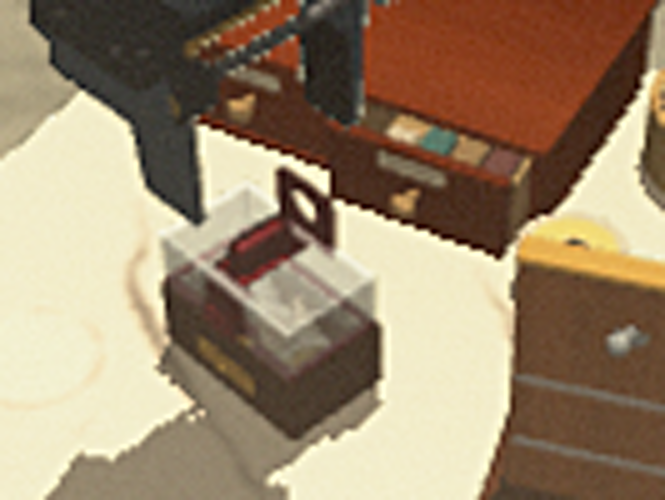

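The crop shows the fingers straddling the cover's front and back, with the tongue between them and the hook stand well clear. I'm descending.

```bash
python3 drive.py '[[[0.01,0.06,0.2,0.4,0,0],[0,0,0.4,0,0,0],[0,0,0.4,0,0,0],[0,0,0.4,0,0,0],[0,0,0.4,0,0,0],[0,0,0.2,0,0,0],[0,0,0,0,0,0],[0,0,0,0,0,0]]]'; python3 drive.py '[[[0,0,0,0,0,0],[0,0,0,0,0,0],[0,0,0,0,0,0],[0,0,0,0,0,0],[0,0,0,0,0,0],[0,0,0,0,0,0]]]' 50 20
```

```text
time_s: 3.4
ee_pos: [605.0, 227.5, 54.8]
ee_rot: [-179.7, -0.1, 77.0]
force: [0.0, 0.8, 0.0]
gripper_width: 90.8
gripper_force: 0.0
time_s: 4.0
ee_pos: [604.5, 227.3, 54.4]
ee_rot: [-179.6, -0.0, 77.0]
force: [-1.3, 0.4, 2.6]
gripper_width: 61.1
gripper_force: 20.0
```

In the tool's units: -1 mm is -0.02.

```bash
python3 drive.py '[[[0,0,-0.02,0,0,0],[0,0,-0.02,0,0,0],[0,0,-0.02,0,0,0],[0,0,-0.02,0,0,0],[0,0,0,0,0,0]]]' - 20
```

```text
time_s: 4.5
ee_pos: [604.3, 227.2, 58.0]
ee_rot: [-179.6, -0.0, 77.0]
force: [-0.1, 0.5, -1.0]
gripper_width: 61.2
gripper_force: 20.0
```

The cover came free, with only its own weight on the wrist. I'm lifting it clear, then checking.

In the tool's units: -15 mm is -0.3, -10 mm is -0.2.

```bash
python3 drive.py '[[[0,0,-0.1,0,0,0],[0,0,-0.1,0,0,0],[0,0,-0.2,0,0,0],[0,0,-0.3,0,0,0],[0,0,-0.3,0,0,0],[0,0,-0.2,0,0,0],[0,0,0,0,0,0]]]'
python3 - <<'E'
from h import *
c=np.array(env.state()["ee_pos"])
to((495,165,c[2]),Rt(104.5))
s=env.grab_frame("scene");t=env.grab_frame("top")
a=cv2.resize(s[130:230,240:373],(665,500),interpolation=cv2.INTER_CUBIC)
cv2.imwrite("pics/a3.png",a)
E
```

```text
time_s: 5.2
ee_pos: [605.8, 227.5, 120.3]
ee_rot: [-179.8, -0.1, 77.0]
force: [0.8, -0.3, -1.3]
gripper_width: 61.3
gripper_force: 20.0
at [605.8 227.5 120.3] rotvec(tool) [ -0.2  -0.2 -27.5] then shift(tool) [ -32.7 -123.    -0. ] shift in present tool [-85.8 -93.9   0.1]
```

View pics/a3.png

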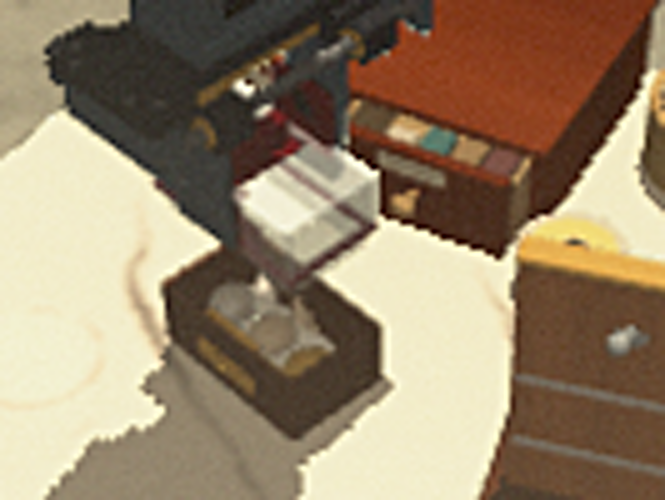

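The crop shows the cover hanging level in the fingers above the open box at about (275,310), with all three pralines still inside. Next I carry it to the free spot and lower it.

In the tool's units: -10 mm is -0.2, -19 mm is -0.38.

```bash
python3 drive.py '[[[-0.34,-0.38,0,0,0,-5.5],[-0.34,-0.38,0,0,0,0],[-0.34,-0.38,0,0,0,0],[-0.34,-0.38,0,0,0,0],[-0.2,-0.2,0,0,0,-7],[0,0,0,0,0,-7],[0,0,0,0,0,-7],[0,0,0,0,0,0]]]'
python3 -c "
from h import *
to((495,165,24),Rt(104.5))"
```

```text
time_s: 6.1
ee_pos: [507.3, 162.8, 117.8]
ee_rot: [-179.6, -0.2, 103.5]
force: [0.1, -0.2, -1.9]
gripper_width: 61.5
gripper_force: 20.0
at [507.3 162.8 117.8] rotvec(tool) [-0.4 -0.2 -1. ] then shift(tool) [  5.2 -11.4  93.8] shift in present tool [  4.8 -10.7  93.9]
```

In the tool's units: 20 mm is 0.4, 15 mm is 0.3.

```bash
python3 drive.py '[[[0.08,-0.16,0.3,-0.4,0,-1],[0,0,0.4,0,0,0],[0,0,0.4,0,0,0],[0,0,0.4,0,0,0],[0,0,0.2,0,0,0],[0,0,0.06,0,0,0],[0,0,0,0,0,0],[0,0,0,0,0,0]]]'
```

```text
time_s: 6.9
ee_pos: [499.8, 165.5, 31.3]
ee_rot: [179.9, -0.2, 104.5]
force: [0.9, 0.1, -1.3]
gripper_width: 61.2
gripper_force: 20.0
```

In the tool's units: 3 mm is 0.06, 2 mm is 0.04.

```bash
python3 drive.py '[[[0,0,0.06,0,0,0],[0,0,0.06,0,0,0],[0,0,0.04,0,0,0],[0,0,0,0,0,0],[0,0,0,0,0,0]]]'; python3 drive.py '[[[0,0,0.02,0,0,0],[0,0,0.02,0,0,0],[0,0,0,0,0,0]]]'
```

```text
time_s: 7.4
ee_pos: [499.1, 165.3, 22.5]
ee_rot: [180.0, -0.2, 104.5]
force: [-0.1, 0.9, -1.6]
gripper_width: 61.7
gripper_force: 20.0
time_s: 7.7
ee_pos: [499.1, 165.3, 20.5]
ee_rot: [180.0, -0.2, 104.5]
force: [-0.5, -0.4, -0.9]
gripper_width: 61.7
gripper_force: 20.0
```

```bash
python3 drive.py '[[[0,0,0.02,0,0,0],[0,0,0.01,0,0,0],[0,0,0,0,0,0]]]'
```

```text
time_s: 8.0
ee_pos: [499.2, 165.4, 20.0]
ee_rot: [179.9, -0.2, 104.5]
force: [-2.3, -0.0, 6.6]
gripper_width: 61.4
gripper_force: 20.0
```

Contact with the counter. I'm opening and retreating upward.

In the tool's units: -10 mm is -0.2, -35 mm is -0.7.

```bash
python3 drive.py '[[[0,0,0,0,0,0],[0,0,0,0,0,0],[0,0,0,0,0,0],[0,0,0,0,0,0],[0,0,0,0,0,0]]]' 91; python3 drive.py '[[[0,0,-0.2,0,0,0],[0,0,-0.5,0,0,0],[0,0,-0.7,0,0,0],[0,0,-0.7,0,0,0],[0,0,-0.7,0,0,0],[0,-0.6,-0.4,0,0,0],[0,-0.6,0,0,0,0],[0,0,0,0,0,0]]]'
```

```text
time_s: 8.5
ee_pos: [499.2, 165.4, 19.0]
ee_rot: [179.9, -0.2, 104.5]
force: [-0.5, -0.8, 0.8]
gripper_width: 91.2
gripper_force: 0.0
time_s: 9.3
ee_pos: [437.9, 148.9, 180.3]
ee_rot: [180.0, -0.2, 104.5]
force: [0.1, 0.7, 1.0]
gripper_width: 91.4
gripper_force: 0.0
```

```bash
python3 - <<'E'
from h import *
s=env.grab_frame("scene");t=env.grab_frame("top")
cv2.imwrite("pics/s4.png",s);cv2.imwrite("pics/t4.png",t)
u,v=proj("scene",(500,165,40)).astype(int);x,y=proj("top",(500,165,40)).astype(int);print(u,v,x,y)
a=cv2.resize(s[v-40:v+40,u-40:u+40],(400,400),interpolation=cv2.INTER_CUBIC);b=cv2.resize(t[y-40:y+40,x-40:x+40],(400,400),interpolation=cv2.INTER_CUBIC)
cv2.imwrite("pics/a4.png",np.hstack([a,b]))
E
```

```text
290 228 307 228
```

View pics/a4.png

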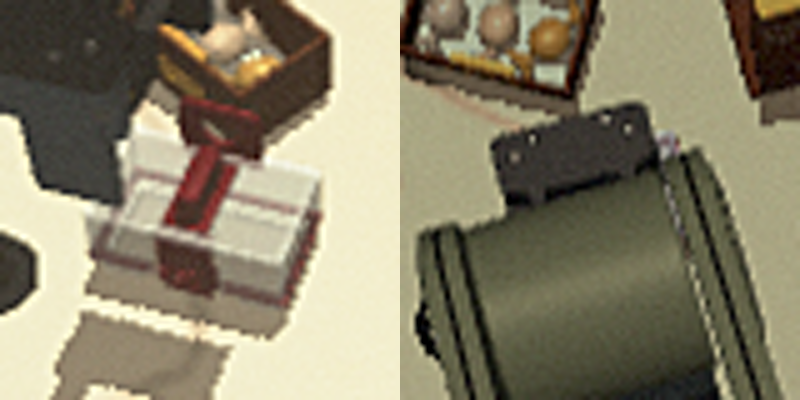

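The crop shows the cover standing upright on the counter, with its ridge at scene crop about (200,180), tongue up at (225,125), and yaw matching the stand. To regrasp the ridge I'll lean the tool 50°, parallel to the hook, so the hook stays clear of the fingers.

```bash
python3 drive.py '[[[0,0,0,0,0,-8.2],[0,0,0,0,0,-8.2],[0,0,0,0,0,-8.2],[0,0,0,0,0,-8.2],[0,0,0,0,0,-8.2],[0,0,0,0,0,-8.2],[0,0,0,0,0,-8.2],[0,0,0,0,0,-8.2]]]' 50 30; python3 drive.py '[[[0,0,0,0,0,-8.2],[0,0,0,0,0,-8.2],[0,0,0,0,0,-8],[0,0,0,0,-8,0],[0,0,0,0,-8,0],[0,0,0,0,-8,0],[0,0,0,0,-8,0],[0,0,0,0,-8,0]]]'
python3 - <<'E'
from h import *
print(env.state()["qpos"])
Sc=lambda x,y:(x/5+249.6,y/5+187.6)
print("ridge top ends",plane("scene",Sc(226,152),66),plane("scene",Sc(185,218),66))
ax=np.array([np.cos(np.radians(14.5)),np.sin(np.radians(14.5)),0]);c=np.array([500.7,163.8,0])
R=Rt(194.5,-50);g=c-4*ax+[0,0,61.5];print(R.as_matrix()[:,2])
to(g-80*R.as_matrix()[:,2],R)
E
```

```text
time_s: 10.2
ee_pos: [442.2, 150.1, 178.9]
ee_rot: [179.8, -0.0, 170.4]
force: [0.6, 0.3, 0.6]
gripper_width: 49.7
gripper_force: 0.0
time_s: 11.0
ee_pos: [442.3, 148.7, 179.7]
ee_rot: [179.9, 39.5, -165.8]
force: [0.6, -1.6, -0.4]
gripper_width: 50.2
gripper_force: 0.0
[ 19.5  -4.4 135.2 -18.5  10.4 -67.7]
ridge top ends [515.1 160.5  66. ] [472.2 154.1  66. ]
[ 0.7  0.2 -0.6]
at [442.3 148.7 179.7] rotvec(tool) [ -0.1 -10.5  -0.2] then shift(tool) [54.3  0.  39.2] shift in present tool [46.3 -0.1 48.4]
```

At a 50° lean j5 nears its limit on the spot. A 25° lean still keeps the hook ball in front of the fingers, so I'll use that. I'm going to the pre-grasp and measuring the ridge again.

```bash
python3 drive.py '[[[0,0,0,0,7.3,0],[0,0,0,0,7.2,0],[0,0,0,0,0,0]]]'
python3 - <<'E'
from h import *
print(env.state()["qpos"])
ax=np.array([np.cos(np.radians(14.5)),np.sin(np.radians(14.5)),0]);c=np.array([500.7,163.8,0])
R=Rt(194.5,-25);g=c-16.5*ax+[0,0,56]
to(g-70*R.as_matrix()[:,2],R)
s=env.grab_frame("scene");t=env.grab_frame("top");cv2.imwrite("pics/s5.png",s);cv2.imwrite("pics/t5.png",t)
for r in blobs(s,(262,195,325,255),(165,110,40),(180,255,200)):print(r[0],r[1],r[2].ravel())
for nm,p in(("ridge",(-3,0,66)),("ridF",(-21,0,66)),("ridB",(15,0,66)),("eye",(27.5,0,63)),("tt",(27.5,0,79)),("thumb",(-35,0,23))):
    q=c+ax*p[0]+[0,0,p[2]];print(nm,proj("scene",q),proj("top",q))
a=cv2.resize(s[185:265,250:330],(600,600),interpolation=cv2.INTER_CUBIC);cv2.imwrite("pics/a5.png",a)
E
```

```text
time_s: 11.3
ee_pos: [446.9, 149.6, 181.5]
ee_rot: [-180.0, 25.0, -165.8]
force: [0.1, 0.5, 1.0]
gripper_width: 49.9
gripper_force: 0.0
[ 18.3  -0.7 123.4  -3.3  32.4 -83.5]
at [446.9 149.6 181.5] rotvec(tool) [-0.1 -0.  -0.2] then shift(tool) [17.6  0.3 60.3] shift in present tool [17.6  0.4 60.3]
ridge [289.8 222.3] [307.7 228.7]
ridF [287.1 228. ] [309.2 234.9]
ridB [292.4 216.8] [306.1 222.4]
eye [294.2 213.8] [305.1 218.2]
tt [293.9 209.4] [304.8 217.8]
thumb [286.1 243.8] [311.  240.2]
```

View pics/a5.png

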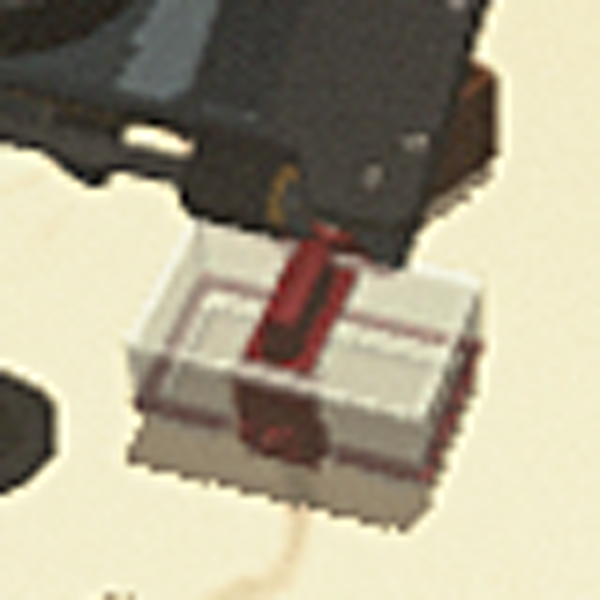

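The crop shows the cover's ridge with its front top end at about (283,325), which is scene px (287.7,228.3). That matches the predicted (287.1,228.0), so I go in.

The manual's scale: shifts go in shares of 50 mm. Converting my numbers, 20 mm is 0.4, 15 mm is 0.3.

```bash
python3 drive.py '[[[0.176,0,0.4,0,0,0],[0.176,0.006,0.4,0,0,0],[0,0,0.4,0,0,0],[0,0,0.4,0,0,0],[0,0,0.4,0,0,0],[0,0,0.3,0,0,0],[0,0,0,0,0,0],[0,0,0,0,0,0]]]' 50 30
python3 - <<'E'
from h import *
ax=np.array([np.cos(np.radians(14.5)),np.sin(np.radians(14.5)),0]);c=np.array([500.7,163.8,0])
print(env.state()["qpos"]);to(c-16.5*ax+[0,0,56],Rt(194.5,-25))
E
```

```text
time_s: 12.2
ee_pos: [472.3, 156.0, 66.7]
ee_rot: [-179.9, 24.6, -165.7]
force: [-0.3, -0.6, 0.3]
gripper_width: 50.0
gripper_force: 0.0
[ 18.   12.2 130.5  -7.3  12.9 -79.5]
at [472.3 156.   66.7] rotvec(tool) [-0.1 -0.4 -0.2] then shift(tool) [-7.2  0.4 15.2] shift in present tool [-7.3  0.5 15.1]
```

```bash
python3 drive.py '[[[-0.14,0.008,0,0,0,0],[0,0,0.12,0,0,0],[0,0,0.1,0,0,0],[0,0,0,0,0,0],[0,0,0,0,0,0]]]'
python3 - <<'E'
from h import *
ax=np.array([np.cos(np.radians(14.5)),np.sin(np.radians(14.5)),0]);c=np.array([500.7,163.8,0])
to(c-16.5*ax+[0,0,56],Rt(194.5,-25))
E
```

```text
time_s: 12.7
ee_pos: [483.3, 159.2, 59.7]
ee_rot: [-179.9, 24.6, -165.7]
force: [0.2, 0.5, -0.2]
gripper_width: 50.2
gripper_force: 0.0
at [483.3 159.2  59.7] rotvec(tool) [-0.1 -0.4 -0.2] then shift(tool) [0.2 0.1 4. ] shift in present tool [0.2 0.1 4. ]
```

In the tool's units: 2 mm is 0.04, 1.7 mm is 0.034.

```bash
python3 drive.py '[[[0,0,0.04,0,-0.4,0],[0,0,0.034,0,0,0],[0,0,0,0,0,0],[0,0,0,0,0,0]]]'; python3 drive.py '[[[0,0,0,0,0,0],[0,0,0,0,0,0],[0,0,0,0,0,0],[0,0,0,0,0,0],[0,0,0,0,0,0],[0,0,0,0,0,0]]]' 5 30
```

```text
time_s: 13.1
ee_pos: [485.0, 159.6, 56.5]
ee_rot: [-179.9, 25.0, -165.7]
force: [-0.1, 1.0, -0.8]
gripper_width: 50.2
gripper_force: 0.0
time_s: 13.7
ee_pos: [485.1, 159.7, 56.6]
ee_rot: [-180.0, 25.0, -165.7]
force: [-0.5, 1.0, -0.5]
gripper_width: 11.3
gripper_force: 30.0
```

The ridge is gripped at 11.3 mm. Next I compute the lift and the pose in front of the hook.

```bash
cat >> h.py <<'E'
ax=np.array([np.cos(np.radians(14.5)),np.sin(np.radians(14.5)),0])
hd=np.append(-np.cos(np.radians(40))*ax[:2],np.sin(np.radians(40)))
root=np.array([605.7,25,135.])
def slide(s,dz=0,off=(43.6,0,6.4)): # TCP target so that the eye is s mm up the hook
    ay=np.array([-ax[1],ax[0],0]);return root+s*hd+[0,0,dz]-off[0]*ax-off[1]*ay-[0,0,off[2]]
E
python3 - <<'E'
from h import *
R=Rt(194.5,-25);M=R.as_matrix();print(M, "up in tool",M.T@[0,0,1],"hookdir in tool",M.T@hd)
T=slide(100);print(T);to(T,R);p=np.array(env.state()["ee_pos"]);print("up first",M.T@[0,0,T[2]-p[2]],"then",M.T@[T[0]-p[0],T[1]-p[1],0])
E
```

```text
[[-0.9 -0.3  0.4]
 [-0.2  1.   0.1]
 [-0.4  0.  -0.9]] up in tool [-0.4  0.  -0.9] hookdir in tool [ 0.4  0.  -0.9]
[489.3  -5.1 192.9]
at [485.1 159.7  56.6] rotvec(tool) [-0.1  0.  -0.2] then shift(tool) [ -23.9 -160.6 -139.2] shift in present tool [ -24.6 -160.9 -138.8]
up first [ -57.6    0.  -123.5] then [  33.7 -160.6  -15.7]
```

```bash
python3 drive.py '[[[0,0,0,0,0,0],[0.026,0,-0.054,0,0,0],[0.042,0,-0.09,0,0,0],[0.084,0,-0.18,0,0,0],[0.17,0,-0.36,0,0,0],[0.17,0,-0.36,0,0,0],[0.17,0,-0.36,0,0,0],[0.17,0,-0.36,0,0,0]]]' - 40
```

```text
time_s: 14.5
ee_pos: [410.8, 140.8, 119.4]
ee_rot: [-179.9, 25.0, -165.7]
force: [0.4, 0.7, -1.0]
gripper_width: 11.4
gripper_force: 40.0
```

I got the tool-x sign wrong, so the lift went back at a slant. It was clear of everything and the grip holds. I'm correcting with the right signs.

In the tool's units: -32 mm is -0.64, -22.2 mm is -0.444.

```bash
python3 drive.py '[[[-0.208,0,-0.444,0,0,0],[-0.208,0,-0.444,0,0,0],[-0.208,0,-0.444,0,0,0],[0,-0.64,0,0,0,0],[0,-0.64,0,0,0,0],[0,-0.64,0,0,0,0],[0,-0.64,0,0,0,0],[0,-0.64,0,0,0,0]]]'
python3 drive.py '[[[-0.24,0,0.112,0,0,0],[-0.24,0,0.112,0,0,0],[-0.22,0,0.1,0,0,0],[0,0,0,0,0,0],[0,0,0,0,0,0],[0,0,0,0,0,0]]]'
python3 - <<'E'
from h import *
T=slide(100);to(T,Rt(194.5,-25));print(env.state()["qpos"])
s=env.grab_frame("scene");t=env.grab_frame("top");cv2.imwrite("pics/s6.png",s);cv2.imwrite("pics/t6.png",t)
e=np.array(env.state()["ee_pos"])+43.6*ax+[0,0,6.4]
print("eye pred",e,proj("scene",e),proj("top",e),"tip",proj("scene",root+60*hd),proj("top",root+60*hd))
a=cv2.resize(s[150:250,300:400],(400,400),interpolation=cv2.INTER_CUBIC);b=cv2.resize(t[150:250,310:410],(400,400),interpolation=cv2.INTER_CUBIC)
cv2.imwrite("pics/a6.png",np.hstack([a,b]))
E
```

```text
time_s: 15.3
ee_pos: [451.0, -14.7, 192.9]
ee_rot: [-179.9, 25.1, -165.7]
force: [0.3, 0.6, -1.0]
gripper_width: 11.3
gripper_force: 40.0
time_s: 15.9
ee_pos: [488.5, -3.2, 192.3]
ee_rot: [-180.0, 25.0, -165.6]
force: [0.6, -0.3, -1.3]
gripper_width: 11.0
gripper_force: 40.0
at [488.5  -3.2 192.3] rotvec(tool) [-0.1 -0.  -0.1] then shift(tool) [-0.5 -2.1 -0.4] shift in present tool [-0.5 -2.1 -0.4]
[  -8.1    0.8  120.1   15.6   36.9 -123.1]
eye pred [530.9   7.2 199. ] [359.2 200.8] [366.9 213.2] tip [362.4 198.9] [363.7 202.4]
```

View pics/a6.png

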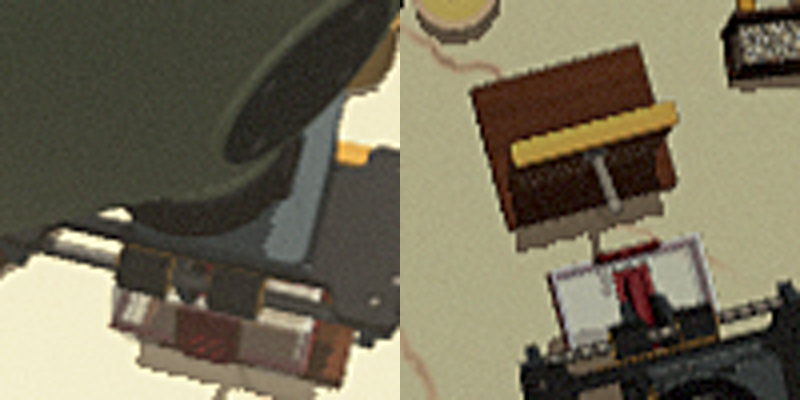

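The top half shows the tongue at crop (628,250), which is px (366.6,212.1), and the hook tip at about (613,207), which is px (363,201.4). Both agree with prediction, and the scene view is blocked by the arm. I'll measure the lateral offset by mask.

```bash
python3 - <<'E'
from h import *
t=cv2.imread("pics/t6.png");ay=np.array([-ax[1],ax[0],0])
e=np.array(env.state()["ee_pos"])+43.6*ax+[0,0,6.4]
for r in blobs(t,(354,205,380,216),(165,100,40),(180,255,220),4):
    q=plane("top",r[1],213);print("tongue",r[0],r[1],r[2].ravel(),q,"rel pred eye x,y:",(q-e)@ax,(q-e)@ay)
for r in blobs(t,(350,186,370,206),(0,0,95),(180,60,200),3):
    print("hook",r[0],r[1],r[2].ravel())
g=cv2.cvtColor(t,cv2.COLOR_BGR2HSV)[187:206,354:369];print(g[...,2])
for nm,u in(("root",(359.0,189.5)),("tip",(363.3,201.5))):
    z=135 if nm=="root" else 173.6;q=plane("top",u,z);print(nm,q,"from line y:",(q-root)@ay,"x",(q-root)@ax)
E
```

```text
hook 28.75 [361.5 195.8] [357.2 189.6 359.9 188.5 365.3 201.6 362.6 202.7]
[[107 105  84  43  35  36  48  52  38  32  52  39  58  38  48]
 [ 26  25  55  45  46  48  53  58  49  44  48  38  49  51  43]
 [ 39  38  73  59  57 110  99  41  42  63  42  46  41  47  38]
 [ 36  52  54  43  85 123 119  34  44  48  45  43  44  45  32]
 [ 36  47  52  37  60 114 129  46  41  37  38  35  24  33  32]
 [ 67  43  45  32  34 103 125 103  22  36  29  37  37  32  41]
 [ 42  44  26  27  30  68 119 119  37  25  37  37  41  35  38]
 [ 41  42  32  33  25  39 109 126 100  27  36  31  32  34  40]
 [ 31  33  39  33  31  29  97 123 116  25  30  32  34  28  33]
 [ 33  46  28  34  36  34  63 113 123  41  28  28  42  30  36]
 [ 29  33  31  37  27  29  31 106 122  99  10  34  33  35  34]
 [ 38  26  26  33  45  32  28  91 119 121  31  27  21  42  30]
 [ 33  38  27  38  33  36  32  54  91 113  72  16  54  51  93]
 [ 33  36  29  33  36  33  24  30 107 141 120  78  91  95 101]
 [ 31  25  22  33  15  47  51  64 102 141 127  89 101 102 102]
 [ 23  51  50  87  86  77  89  93  82 110  98  67 105 103  99]
 [ 97  93  91 107 105  85  82  97  94  85  75  91  99  96 100]
 [104 106 101 103  99  95  92  82  90  92  92 100  98  95  92]
 [101 106  99  98  98 103  97  85  86  84  91  75  75  82  89]]
root [599.9  23.3 135. ] from line y: -0.2275135504769959 x -6.064267903882088
tip [563.4  14.5 173.6] from line y: 0.42283928792655423 x -43.542836856788476
```

```bash
python3 - <<'E'
from h import *
t=cv2.imread("pics/t6.png");ay=np.array([-ax[1],ax[0],0])
e=np.array([488.5,-3.2,192.3])+43.6*ax+[0,0,6.4]
h=cv2.cvtColor(t,cv2.COLOR_BGR2HSV)[207:217,354:382];d=(t[207:217,354:382,2].astype(int)-t[207:217,354:382,1]);print(d)
m=(d>35)
ys,xs=np.nonzero(m&(np.arange(10)[:,None]<8));print(xs.mean()+354,ys.mean()+207)
for z,k in((79,25),(79,30)):
  for y in(-21.5,21.5): print("pred tongue top corner",proj("top",e+(k-27.5)*ax+y*ay+[0,0,16]))
E
```

```text
[[13 15 10 11 12 14 11 13  8  5 14 10 13 20 23 18 20 20  9  5  2  4  3  1
   7  2  5  3]
 [18 16  5 13 16 12  4  3  3  5  3  2  7 10 11 12 18 19 24 11  3  5  1  5
   5  6  4  6]
 [ 4  5  3 17 12 13  3  4  3  3  5  2  5  3  4  3  5  4 24 23 18  4  5  2
  -3 -1 -1  4]
 [ 4  5  0  3 17 13  3  3  8  2  2  4  3  0  1  1 11 13 37 48 35  8 -2  4
   9  9 16  9]
 [ 3  5  5  1 15 12  1  2  3  1  1  1  9 12 15 44 55 57 63 42 35 15 13 20
  13 18 22  5]
 [ 4  5  7  1 14 12  3 -2 10 13 15 44 57 55 50 62 50 31 33 19 10 16 20 11
   8  2  4  5]
 [ 3  2  4  3 13 15 34 16 55 46 47 58 63 48 30 33 11  8 14 11  2  4  0  1
   6  2 10  7]
 [ 5  4  7  6 15 21 77 62 61 29 28 39 29  9 13  9  3 -1 -5  2 -2 -4  1 -2
   2  0  6  4]
 [ 3 -1 -5 -1 15  0 34 22 13  7 14 10  3 -1 -5 -7  3  5 -6 -3 -2 -2 -2 -2
   0 -1 -1  1]
 [ 6  8  7 17 13  8 11 10  0  1 -8 -4 -2  3 -1 40 45 51 -4 -2  2 -1  1 -1
   0  0 -2 -2]]
366.95652173913044 212.2173913043478
pred tongue top corner [375.7 211.6]
pred tongue top corner [359.1 215.8]
pred tongue top corner [375.2 209.7]
pred tongue top corner [358.6 213.9]
```

Everything agrees to within about 1 mm. I'm trimming 2.4 mm sideways and sliding the first part, along tool (-0.42, 0, 0.91).

In the tool's units: -3.5 mm is -0.07, -2.4 mm is -0.048.

```bash
python3 drive.py '[[[-0.01,-0.048,-0.008,0,0,0],[-0.07,0,0.15,0,0,0],[-0.07,0,0.15,0,0,0],[-0.07,0,0.15,0,0,0],[0,0,0,0,0,0],[0,0,0,0,0,0]]]'
python3 - <<'E'
from h import *
to(slide(70),Rt(194.5,-25))
E
```

```text
time_s: 16.6
ee_pos: [508.5, -1.7, 176.7]
ee_rot: [-180.0, 25.0, -165.7]
force: [0.0, 0.4, -0.4]
gripper_width: 11.3
gripper_force: 40.0
at [508.5  -1.7 176.7] rotvec(tool) [-0.1 -0.  -0.2] then shift(tool) [-1.9  1.5  4.3] shift in present tool [-1.9  1.5  4.3]
```

In the tool's units: 1.2 mm is 0.024, 4.3 mm is 0.086.

```bash
python3 drive.py '[[[-0.038,0.024,0.086,0,0,0],[-0.04,0,0.086,0,0,0],[-0.04,0,0.086,0,0,0],[-0.04,0,0.086,0,0,0],[-0.04,0,0.086,0,0,0],[-0.04,0,0.086,0,0,0],[0,0,0,0,0,0]]]'
python3 - <<'E'
from h import *
to(slide(45),Rt(194.5,-25))
t=env.grab_frame("top");cv2.imwrite("pics/t7.png",t)
cv2.imwrite("pics/a7.png",cv2.resize(t[170:230,330:400],(700,600),interpolation=cv2.INTER_CUBIC))
E
```

```text
time_s: 17.3
ee_pos: [529.4, 4.8, 158.4]
ee_rot: [-180.0, 25.0, -165.7]
force: [0.5, -0.2, -1.2]
gripper_width: 11.2
gripper_force: 40.0
at [529.4   4.8 158.4] rotvec(tool) [-0.1 -0.  -0.2] then shift(tool) [-0.4  0.4  1.1] shift in present tool [-0.4  0.4  1.1]
```

View pics/a7.png

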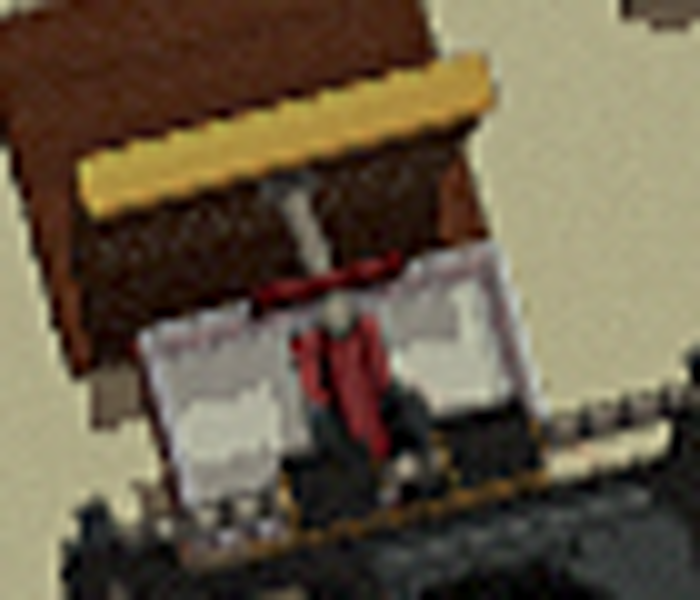

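The crop shows the hook passing through the tongue's hole at about (328,280), with the ball showing on the near side at (340,312). The forces are nil, so I continue sliding.

In the tool's units: 5 mm is 0.1, 4.5 mm is 0.09.

```bash
python3 drive.py '[[[-0.046,0.008,0.1,0,0,0],[-0.046,0,0.1,0,0,0],[-0.046,0,0.1,0,0,0],[-0.046,0,0.1,0,0,0],[-0.042,0,0.09,0,0,0],[-0.042,0,0.09,0,0,0],[0,0,0,0,0,0],[0,0,0,0,0,0]]]'
python3 - <<'E'
from h import *
to(slide(6),Rt(194.5,-25))
E
```

```text
time_s: 18.15
ee_pos: [552.8, 11.1, 138.2]
ee_rot: [-180.0, 25.0, -165.7]
force: [-0.2, -0.4, -1.2]
gripper_width: 11.3
gripper_force: 40.0
at [552.8  11.1 138.2] rotvec(tool) [-0.1  0.  -0.2] then shift(tool) [-3.4  0.2  7.9] shift in present tool [-3.4  0.2  7.9]
```

In the tool's units: 2.7 mm is 0.054, 2.5 mm is 0.05.

```bash
python3 drive.py '[[[-0.026,0.004,0.054,0,0,0],[-0.026,0,0.054,0,0,0],[-0.02,0,0.05,0,0,0],[-0.012,0,0.026,0,0,0],[0,0,0,0,0,0],[0,0,0,0,0,0]]]'
python3 - <<'E'
from h import *
to(slide(3.3),Rt(194.5,-25))
E
```

```text
time_s: 18.75
ee_pos: [559.7, 13.3, 131.4]
ee_rot: [-180.0, 25.0, -165.7]
force: [-1.9, 1.0, -1.6]
gripper_width: 10.9
gripper_force: 40.0
at [559.7  13.3 131.4] rotvec(tool) [-0.1 -0.  -0.2] then shift(tool) [-1.  -0.2  1.2] shift in present tool [-1.  -0.2  1.2]
```

In the tool's units: 1 mm is 0.02, -0.9 mm is -0.018.

```bash
python3 drive.py '[[[-0.018,0,0.02,0,0,0],[0,0,0,0,0,0],[0.008,0,0.018,0,0,0],[0.008,0,0.018,0,0,0],[0,0,0,0,0,0],[0,0,0,0,0,0]]]'
```

```text
time_s: 19.35
ee_pos: [559.8, 13.5, 128.6]
ee_rot: [-180.0, 24.8, -165.7]
force: [-6.0, -1.4, 0.9]
gripper_width: 11.2
gripper_force: 40.1
```

Tongue on the panel (-6 N) and the hook starts to carry. Slight lowering, then release and look.

```bash
python3 drive.py '[[[0.008,0,0.012,0,0,0],[0.006,0,-0.002,0,0,0],[0,0,0,0,0,0],[0,0,0,0,0,0]]]'; python3 drive.py '[[[0,0,0,0,0,0],[0,0,0,0,0,0],[0,0,0,0,0,0],[0,0,0,0,0,0],[0,0,0,0,0,0],[0,0,0,0,0,0]]]' 40 20
```

```text
time_s: 19.75
ee_pos: [559.8, 13.5, 128.0]
ee_rot: [-180.0, 24.9, -165.7]
force: [-5.3, -1.7, 1.3]
gripper_width: 11.3
gripper_force: 40.1
time_s: 20.35
ee_pos: [561.3, 13.3, 128.7]
ee_rot: [-179.9, 25.1, -165.7]
force: [-0.4, 0.7, -0.5]
gripper_width: 39.7
gripper_force: 0.0
```

In the tool's units: -40 mm is -0.8, 40 mm is 0.8.

```bash
python3 drive.py '[[[0,0,-0.2,0,0,0],[0,0,-0.4,0,0,0],[0,0,-0.6,0,0,0],[0,0,-0.8,0,0,0],[0.6,0,-0.8,0,0,0],[0.8,0,-0.4,0,0,0],[0.8,0,-0.4,0,0,0],[0,0,0,0,0,0]]]'; python3 drive.py '[[[0.6,0.6,0,0,0,0],[0.6,0.7,0,0,0,0],[0.4,0.7,0,0,0,0],[0,0.8,0,0,0,0],[0,0.8,0,0,0,0],[0,0.8,0,0,0,0],[0,0,0,0,0,0],[0,0,0,0,0,0]]]'
python3 - <<'E'
from h import *
s=env.grab_frame("scene");t=env.grab_frame("top");cv2.imwrite("pics/s8.png",s);cv2.imwrite("pics/t8.png",t)
a=cv2.resize(s[150:250,260:400],(560,400),interpolation=cv2.INTER_CUBIC);b=cv2.resize(t[170:230,340:375],(233,400),interpolation=cv2.INTER_CUBIC)
cv2.imwrite("pics/a8.png",np.hstack([a,b]))
E
```

```text
time_s: 21.15
ee_pos: [386.0, -30.1, 245.3]
ee_rot: [-179.9, 25.0, -165.8]
force: [0.5, -0.4, -0.5]
gripper_width: 40.1
gripper_force: 0.0
time_s: 21.95
ee_pos: [275.6, 127.7, 209.9]
ee_rot: [-179.9, 24.4, -165.4]
force: [-0.1, -0.8, -0.6]
gripper_width: 40.4
gripper_force: 0.0
```

View pics/a8.png

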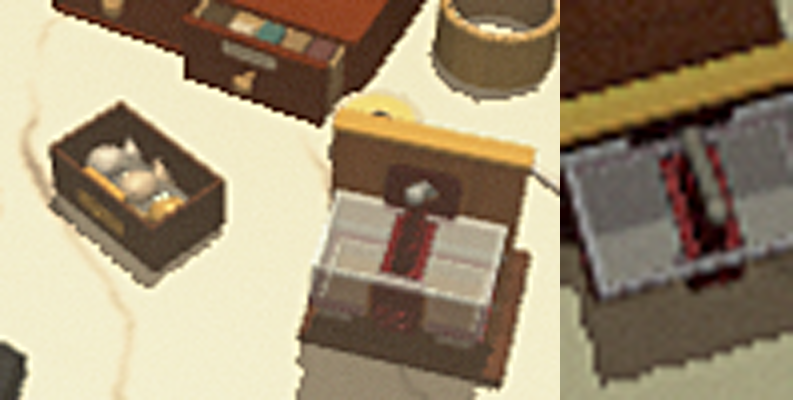

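The picture shows the cover hanging level on the hook: tongue flat against the panel at (425,190), hook through its hole, back wall against the panel. The box at (140,190) is open with its three pralines inside. I'm handing in.

```bash
python3 -c "
from workcell import env
print(env.job_done())"
```

```text
the job is handed in; nothing more can be done
None
```

The cover was unlatched, lifted off and stood upright on the counter, then taken by its ridge and hung on the hook against the panel; the pralines are still in the box, no bystander was touched, and the job was handed in at about 22 s.

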